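Dowel up a split turning blank and hold it in the spring press

TASK

Zero the press gauge by pushing its recessed red button fully down with the tip of the blue stylus, then put the stylus back upright in its wooden stand. Then pick up the loose half of the split turning blank, fit it flush on the two dowels of the half in the spring press, and press it down until the sprung table has sunk about half of its 12 mm travel. Finish while still holding the pair pressed like that, and leave the wax tin, the turned finial and the steel collar alone.

Things in the scene. Friction and masses are not known exactly. Their poses are not given: they have to be found in the camera images.
- upper_mid (a point): Centre of the loose pale wood half blank, 140 long (x) x 44 wide (y) x 36 mm high, 0.22 kg, lying joint face down on the bench; the point is 18 mm above that face, z up. Its middle 64 mm has flat upright sides 44 mm apart: grip there. Ends: 18 mm slab with half-round tops. In the joint face two 12 mm holes, 18 mm deep, at x = +-50 mm; fits either way round.
- lower_face (a point): Centre of the top (joint) face of the pale wood half, 140 (x) x 42 mm, on the steel sprung table of the press (green base 170 x 100 mm). z up; 78 mm above the bench at rest, sinks with the table. Two dark 10 mm dowels with tapered tips stand 13 mm up from it at x = +-50 mm. Seated: loose half's centre 18 mm above this point, x axes parallel.
- table_slide (a joint): How far the sprung table is pressed down, m: 0 at rest (up), 0.012 at the bottom stop; half is 0.006. The spring starts to yield at about 2 N and takes a further 1.5 N per mm, so about 11 N at half travel (including the loose half's weight).
- well_mouth (a point): Centre of the mouth of the round well (13 mm wide) over the recessed zero button, in the top face of the gauge box (grey and white, 100 long (x) x 70 wide (y) x 40 mm high, fixed to the bench, dark display at its +x end). z up. The mouth is 40 mm above the bench and 25 mm towards -x from the box centre.
- button_top (a point): Top centre of the red zero button (10 mm across) at the bottom of that well, 8 mm below the mouth when up. It moves straight down.
- zero_button (a joint): How far the zero button is pressed, m: 0 up, 0.004 fully down. Spring 1.5 N at first, about 4 N fully down; it springs back.
- stylus_mid (a point): Middle of the 140 mm stylus, 70 mm from its tip; z runs tip to grip, up at the start. Steel tip 5 mm thick for 22 mm, then widening to a 12 mm shank at 32 mm; brass collar 26 mm across at 55 to 60 mm; round blue grip 15 mm across from 60 to 140 mm. 60 g. It hangs by its collar in the stand, tip 15 mm and grip 75 to 155 mm above the bench.
- stylus_tip (a point): The end of the stylus's steel tip.
- stand_mouth (a point): Centre of the mouth of the hole (17 mm wide, 60 mm deep) in the top of the dark wooden stylus stand, a block 70 x 70 mm and 70 mm high, fixed to the bench. z up. The stylus is home when its collar rests on the stand, its middle then 15 mm above this point.
- wax_tin: Red round tin 60 mm across, 45 mm high, standing on the bench: leave alone. Origin at its underside.
- finial: Small turned wooden finial 40 mm across, 68 mm high, standing on the bench: leave alone. Origin at its underside.
- collar: Steel collar (ring) 52 mm across, 18 mm high, lying on the bench: leave alone. Origin at its underside.
Things that resemble listed ones, but are neither listed nor needed, are in the scene too. Of the things shaped like the part that bears stand_mouth, the dark wooden one is meant.

How it is judged:
By the outcome, as a careful person would: the job done as asked, in the order asked, and still so for the second after the job is handed in, while the arm keeps its last pose, push and grip.
It also fails if it takes over 67 s, if anything falls off the work surface, if the arm or the gripper's body presses on something with over 40 N, if the wrist force passes 120 N, or if a joint passes its speed limit or range.

ROBOT

A 6-joint arm with a two-finger parallel gripper is mounted at the origin on the work surface. World frame = base frame: x ahead of the robot, y to its left, z up, the work surface at z = 0. Lengths are in m, angles in degrees, forces in N, time in s.
With the tool pointing down it reaches from about 0.375 to 0.9 m from the base axis. Payload 3.1 kg.
Tool frame: the origin (TCP) lies between the finger pads; the fingertips stand 11 mm ahead of it and the grasp point (between the pads) lies 8 mm behind it; x points along the fingers, y is the direction in which the jaws open and shut, and the axes are right-handed (so a half turn about x gives the same grasp; the last joint's range is limited). The gripper opens to 87 mm and grips with 3 to 60 N. Pads are 19 mm wide; open, the fingers measure 117 mm over their backs; the gripper's body (75 mm by 190 mm) begins 51 mm behind the grasp point.
Start: joints at [56.751, 30.224, 82.088, -0, 67.689, -10.227], TCP at [0.244, 0.575, 0.234] pointing down, gripper open.
Joint ranges: [-176.69, 176.69], [-43.24, 126.21], [12.49, 139.97], [-82, 262], [0, 151.66], [-163.58, 163.58]. Speed limits (degrees/s): [159.86, 159.86, 180, 180, 180, 180].

INTERFACE

Orientations are given as a 3x3 rotation matrix whose columns are the frame's x, y, z axes.
In Python, from rig import bot gives the robot as it stands.
- The arm moves only by the shell command python3 -m inch 'ROWS' [OPENING]. ROWS is a JSON object of lists of equal length, an entry for each row: "dp": the shift along the tool's x, y, z in mm, a list of three; "yaw": the turn about the tool's x in degrees. In form: {"dp": [[tx, ty, tz], ...], "yaw": [yaw, ...]}. A call has 1 to 20 rows; each row shifts and turns the commanded pose from where the row before left it, along the tool's axes as they then stand; what a row does not reach is not made up. A row lasts 1/12 s, in which the tool goes at most 41.7 mm and 7.16 degrees, less where a joint would pass 70% of its speed; a pose out of reach is approached as far as the arm can. A call is refused whole if a number of a shift passes 41.7 or a number of a turn 7.16, either way. A call with a gripper value outside its range is refused whole. OPENING is the finger opening in mm, from 0 to 87, set as the call begins (- or left out, the last holds). The fingers move at their own pace and stop on an object; the grip force is fixed at half the most. Time passes only in rows, so rows that do not move let the fingers close. It gives the time, the measured TCP pose, the force and the opening at its end, in the units of the state.
- bot.read_state(): the state, without advancing time (a new reading comes with each control period).
- bot.capture(name): name is "scene" or "top" or "wrist"; returns a dict with "color" (400x640x3 uint8, red, green, blue), "intrinsics" (3x3 intrinsics, pixels), "pose" (4x4, takes a point from camera to world coordinates). Camera axes: x right, y down, z forward; pixel columns grow to the right and rows downward; lengths in m; the calibration is good to about 2 mm. A picture is of the moment at which its call begins. There is no depth.
- bot.hand_in(): hands the job in, once; it reports no verdict.
The state is a dict: "time_s": time; "joint_positions": joint angles; "qvel": joint speeds; "tau": joint torques, N m; "position": TCP position; "tcp_rot": TCP orientation; "force": force on the tool from outside, world axes, zero at the start; "moment": the same for the moment, N m; "opening": opening from 0.0 (shut) to 1.0 (fully open).
Only numpy, scipy, OpenCV 4.12 (cv2) and the standard library are available. Lean on these libraries where they do the work, as an engineer would, in place of code of your own. Each camera call takes 0.05 s, during which the arm holds its last target.

## Working session

There is one attempt and no reset: what is moved stays moved. The work goes in short steps, Python scripts to look and compute and a shell command to move; the robot and the scene stay as the last step left them, time stands still between calls to the robot, and variables do not carry over. Pictures are saved under pics/ and viewed, and the job is handed in when it is done.

```bash
ls; mkdir -p pics; cat > h.py <<'E'
import numpy as np, cv2
from rig import bot
def cap(n,f=None):
    c=bot.capture(n)
    if f: cv2.imwrite('pics/'+f,c['color'][:,:,::-1])
    return c
def ray(c,u,v):
    K=np.array(c['intrinsics']);P=np.array(c['pose'])
    d=P[:3,:3]@np.linalg.inv(K)@np.array([u,v,1.]);return P[:3,3],d/np.linalg.norm(d)
def onz(c,u,v,z):
    o,d=ray(c,u,v);return o+d*(z-o[2])/d[2]
def tri(rs):
    A=np.zeros((3,3));b=np.zeros(3)
    for o,d in rs:
        M=np.eye(3)-np.outer(d,d);A+=M;b+=M@o
    p=np.linalg.solve(A,b);return p,[float(np.linalg.norm((np.eye(3)-np.outer(d,d))@(p-o))) for o,d in rs]
def proj(c,p):
    K=np.array(c['intrinsics']);P=np.array(c['pose']);q=P[:3,:3].T@(np.array(p)-P[:3,3]);q=K@q;return q[:2]/q[2]
E
python3 - <<'E'
from h import *
import pickle
np.set_printoptions(precision=3,suppress=True)
s=bot.read_state();print({k:np.round(v,3).tolist() for k,v in s.items()})
d={}
for n in ['scene','top','wrist']:
    c=cap(n,n+'0.png');d[n]=c;print(n,c['intrinsics'],np.array(c['pose']))
pickle.dump(d,open('c0.pkl','wb'))
E
```

```text
pics
{'time_s': 0.0, 'joint_positions': [56.75, 30.277, 82.156, 0.001, 67.686, -10.225], 'qvel': [0.03, 0.045, -0.03, -0.099, 0.071, -0.079], 'tau': [0.002, -44.004, -17.66, 0.063, 0.058, -0.0], 'position': [0.244, 0.575, 0.233], 'tcp_rot': [[-0.001, 0.391, 0.92], [-0.002, 0.92, -0.391], [-1.0, -0.002, -0.0]], 'force': [-0.563, -0.978, 0.168], 'moment': [-0.045, 0.026, 0.025], 'opening': 1.0}
scene [[403.174   0.    323.239]
 [  0.    403.174 200.772]
 [  0.      0.      1.   ]] [[ 0.678  0.582 -0.449  0.984]
 [ 0.735 -0.533  0.419 -0.485]
 [ 0.005 -0.615 -0.789  0.872]
 [ 0.     0.     0.     1.   ]]
top [[472.201   0.    320.884]
 [  0.    472.201 196.094]
 [  0.      0.      1.   ]] [[ 0.024 -0.993  0.117  0.393]
 [-1.    -0.023  0.012 -0.053]
 [-0.009 -0.118 -0.993  1.393]
 [ 0.     0.     0.     1.   ]]
wrist [[348.569   0.    324.342]
 [  0.    348.569 203.076]
 [  0.      0.      1.   ]] [[ 0.392  0.88   0.268  0.17 ]
 [ 0.92  -0.374 -0.117  0.607]
 [-0.002  0.292 -0.956  0.384]
 [ 0.     0.     0.     1.   ]]
```

View pics/scene0.png

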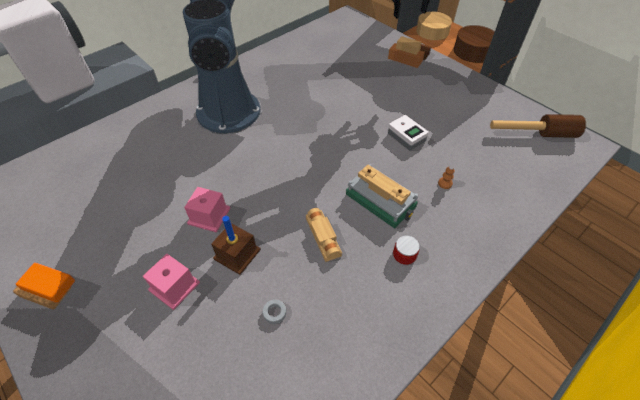

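View pics/top0.png

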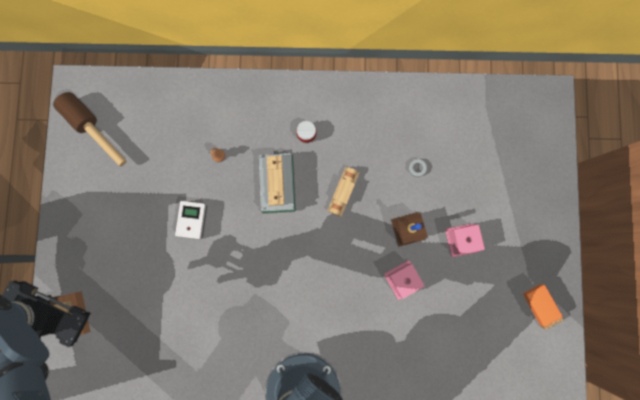

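View pics/wrist0.png

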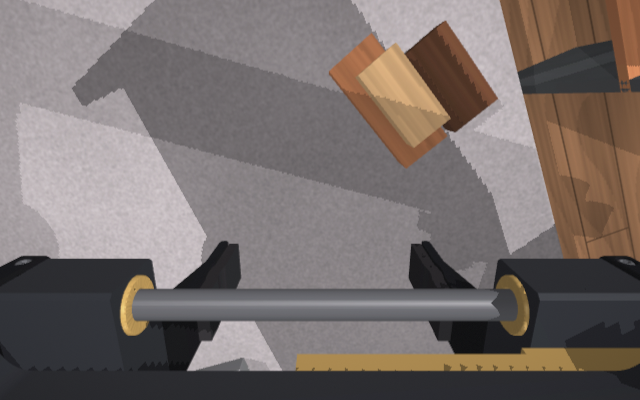

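The dark wooden block with the blue stylus is at scene (235,250) and top (410,228). Two pink look-alike stands are at scene (206,209) and (170,282). The gauge is at top (190,220), the press at (277,182), and the loose half at (344,191). I'll crop and enlarge to confirm.

```bash
python3 - <<'E'
from h import *
import pickle
d=pickle.load(open('c0.pkl','rb'))
t=d['top']['color'];s=d['scene']['color']
def cr(im,x,y,w,h,k): return cv2.resize(im[y:y+h,x:x+w],(w*k,h*k),interpolation=cv2.INTER_CUBIC)
a=cr(s,190,150,240,130,3)[:, :, ::-1]; cv2.imwrite('pics/cropS.png',a[:, :720])
b=cr(t,165,140,270,120,3)[:,:780,::-1] if False else cr(t,170,145,265,110,3)[:,:,::-1]; cv2.imwrite('pics/cropT.png',b)
E
```

```text
(no output)
```

View pics/cropS.png

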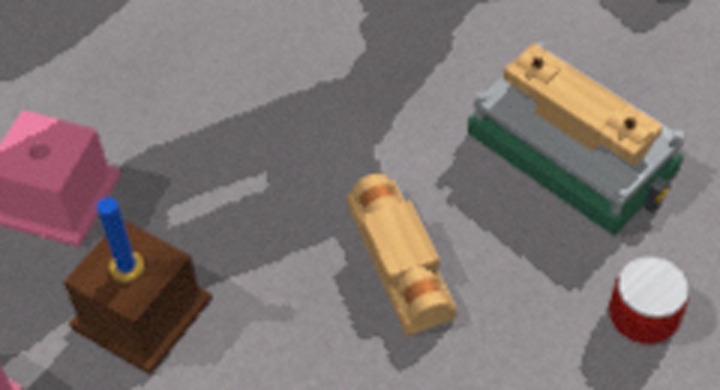

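View pics/cropT.png

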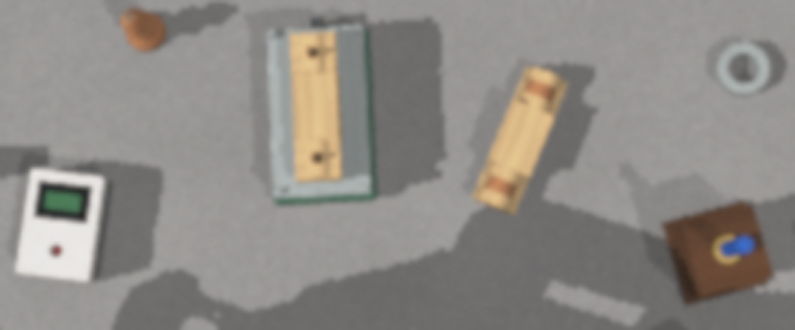

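```bash
python3 - <<'E'
from h import *
import pickle
np.set_printoptions(precision=4,suppress=True)
d=pickle.load(open('c0.pkl','rb'));T,S=d['top'],d['scene']
for n,a,b in [('collar',(412.3,227.7),(232,238.7)),('sty top',(417,226.3),(226.3,218.3)),('dowA',(274.3,162),(369,171)),('dowB',(276,197.7),(399.7,191.3))]:
    print(n,*tri([ray(T,*a),ray(S,*b)]))
print('well',onz(T,188.7,228.3,.036))
for p in [(540,68),(498,208),(520,139)]: print('loose',onz(T,170+p[0]/3,145+p[1]/3,.036))
print('disp',onz(T,170+62/3,145+202/3,.04))
E
```

```text
collar [ 0.4669 -0.2941  0.0719] [0.0005877481528446395, 0.000587748152844708]
sty top [ 0.4664 -0.2919  0.1516] [0.0004672403244315039, 0.0004672403244316037]
dowA [0.605  0.0615 0.1634] [0.03268877185416172, 0.03268877185416184]
dowB [0.5813 0.1236 0.0049] [0.04159817015036159, 0.041598170150361824]
well [0.4515 0.3409 0.036 ]
loose [ 0.639  -0.1198  0.036 ]
loose [ 0.5018 -0.0819  0.036 ]
loose [ 0.5691 -0.1017  0.036 ]
disp [0.4974 0.3367 0.04  ]
```

```bash
python3 -m inch '{"dp":[[0,-8,18],[0,-17,35],[0,-17,35],[0,-17,35],[0,-17,35],[0,-17,35],[0,-17,35],[0,-17,35],[0,-8,18],[0,0,0],[0,0,0]],"yaw":[0,0,0,0,0,0,0,0,0,0,0]}' -
python3 - <<'E'
from h import *
import pickle
np.set_printoptions(precision=4,suppress=True)
d=pickle.load(open('c0.pkl','rb'));T,S=d['top'],d['scene']
for n,a,b in [('dowA',(274.3,162),(399.7,191.3)),('dowB',(276,197.7),(369,171))]:
    print(n,*tri([ray(T,*a),ray(S,*b)]))
c=cap('wrist','w1.png');pickle.dump(c,open('w1.pkl','wb'))
print(bot.read_state()['position'],bot.read_state()['time_s'])
E
```

```text
time_s: 1.07
position: [0.4508, 0.3402, 0.2333]
tcp_rot: [[-0.001, 0.394, 0.919], [0.0, 0.919, -0.394], [-1.0, -0.0, -0.001]]
force: [-1.1, 0.6, -0.2]
opening: 1.0
dowA [0.6427 0.0969 0.0827] [0.0010371943314861336, 0.0010371943314862353]
dowB [0.5421 0.0892 0.0826] [0.0019692675045133974, 0.0019692675045133853]
[0.4498 0.3409 0.2332] 1.1167
```

View pics/w1.png

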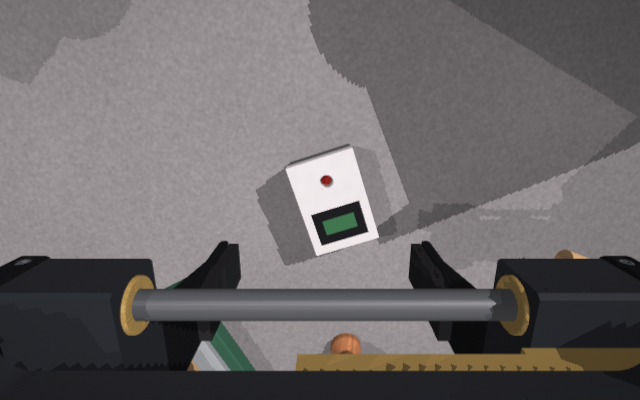

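```bash
cat >> h.py <<'E'
def blob(im,m,k=None):
    n,l,st,ce=cv2.connectedComponentsWithStats(m.astype(np.uint8));
    return sorted([(int(st[i,4]),ce[i].round(2).tolist(),st[i,:4].tolist()) for i in range(1,n)],reverse=True)[:k or 4]
E
python3 - <<'E'
from h import *
import pickle
np.set_printoptions(precision=4,suppress=True)
d=pickle.load(open('c0.pkl','rb'));T,S=d['top'],d['scene'];c=pickle.load(open('w1.pkl','rb'))
im=c['color'].astype(int)
r=im[160:200,305:350]
m=(r.min(2)<110)
print(blob(r,m))
b=blob(r,m)[0][1]; u,v=b[0]+305,b[1]+160
t=T['color'].astype(int)[220:236,180:197]; mt=(t[...,0]-t[...,1]>25); bt=blob(t,mt);print(bt)
ut,vt=bt[0][1][0]+180,bt[0][1][1]+220
print(onz(c,u,v,.038),onz(T,ut,vt,.036),tri([ray(c,u,v),ray(T,ut,vt)]))
cv2.imwrite('pics/well.png',cv2.resize(c['color'][150:260,270:390,::-1],None,fx=5,fy=5,interpolation=cv2.INTER_CUBIC))
w=(im[130:270,270:400].min(2)>150)
hs=cv2.findContours(w.astype(np.uint8),cv2.RETR_EXTERNAL,cv2.CHAIN_APPROX_NONE)[0]
h=max(hs,key=cv2.contourArea);rect=cv2.minAreaRect(h);bx=cv2.boxPoints(rect)+[270,130]
P=np.array([onz(c,*p,.04) for p in bx]);print(P,P.mean(0),np.linalg.norm(P[1]-P[0]),np.linalg.norm(P[2]-P[1]))
E
```

```text
[(86, [20.93, 20.14], [16, 16, 11, 10])]
[(7, [8.71, 8.0], [8, 7, 3, 3])]
[0.4517 0.3412 0.038 ] [0.4524 0.3409 0.036 ] (array([0.4523, 0.341 , 0.0356]), [9.047154233856996e-05, 9.047154233861273e-05])
[[0.4216 0.3087 0.04  ]
 [0.4296 0.3786 0.04  ]
 [0.5555 0.367  0.04  ]
 [0.5492 0.2896 0.04  ]] [0.489 0.336 0.04 ] 0.07031715100714359 0.12652673660673933
```

View pics/well.png

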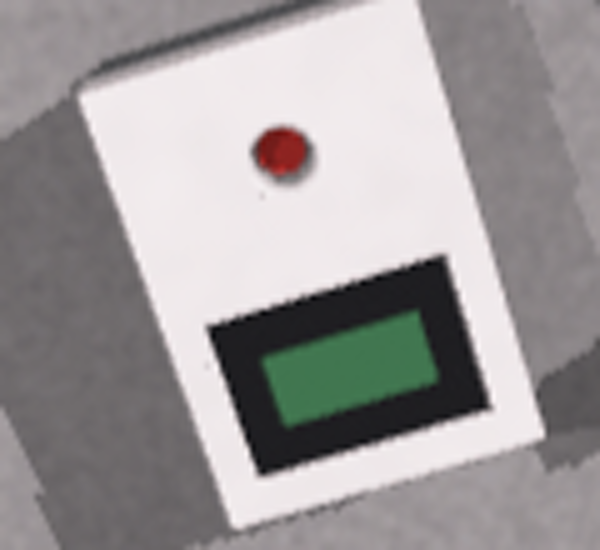

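The wrist crop shows the gauge's red button in its well at (326.6,180.8). Casting rays from two views gives (0.452,0.341,0.036), which is consistent. Next I'll look at the press.

```bash
python3 -m inch '{"dp":[[0,-10,15],[0,-21,30],[0,-21,30],[0,-21,31],[0,-21,31],[0,-21,31],[0,-21,31],[0,-21,30],[0,-20,30],[0,-10,15],[0,0,0],[0,0,0]],"yaw":[0,0,0,0,0,0,0,0,0,0,0,0]}' -
python3 - <<'E'
from h import *
import pickle
c=cap('wrist','w2.png');pickle.dump(c,open('w2.pkl','wb'))
E
```

```text
time_s: 2.12
position: [0.6287, 0.0629, 0.233]
tcp_rot: [[-0.002, 0.391, 0.92], [0.001, 0.92, -0.391], [-1.0, 0.0, -0.002]]
force: [-0.6, 0.4, -0.5]
opening: 0.999
```

View pics/w2.png

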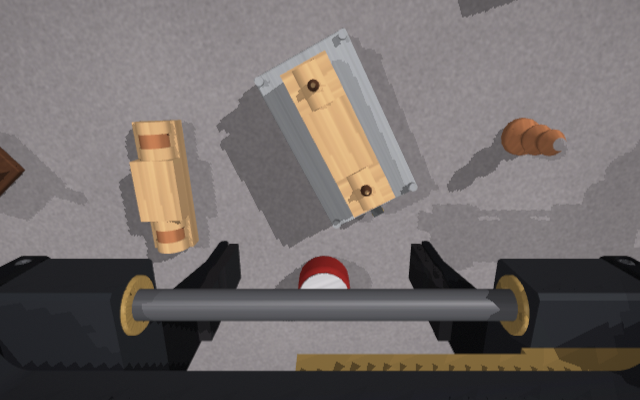

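The dowels are at (313,86) and (366,191), and the loose half lies at about (160,190). I'll take a second wrist view nearer the loose half.

```bash
python3 -m inch '{"dp":[[0,-18,6],[0,-34,12],[0,-34,12],[0,-34,12],[0,-34,12],[0,0,0],[0,0,0]],"yaw":[0,0,0,0,0,0,0]}' -
python3 - <<'E'
from h import *
import pickle
c=cap('wrist','w3.png');pickle.dump(c,open('w3.pkl','wb'))
c2=pickle.load(open('w2.pkl','rb'))
cv2.imwrite('pics/w3loose.png',cv2.resize(c['color'][80:300,210:470,::-1],None,fx=2.7,fy=2.7,interpolation=cv2.INTER_CUBIC))
cv2.imwrite('pics/w2c.png',cv2.resize(c2['color'][20:260,110:430,::-1],None,fx=2.5,fy=2.5,interpolation=cv2.INTER_CUBIC))
E
```

```text
time_s: 2.75
position: [0.618, -0.1003, 0.2336]
tcp_rot: [[-0.001, 0.392, 0.92], [0.001, 0.92, -0.392], [-1.0, 0.001, -0.001]]
force: [-1.0, 0.9, -0.3]
opening: 1.0
```

View pics/w3.png

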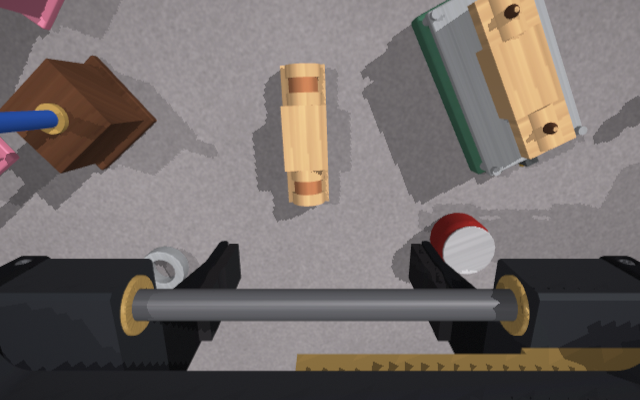

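View pics/w2c.png

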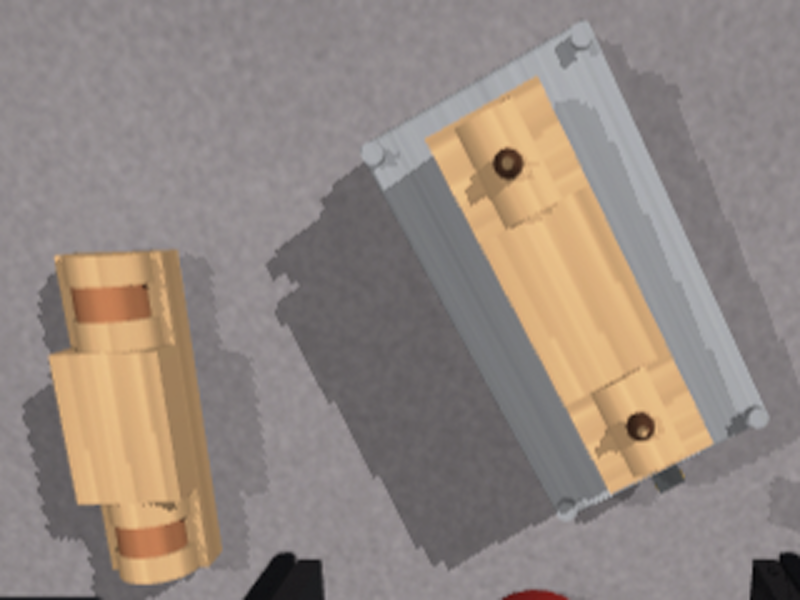

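View pics/w3loose.png

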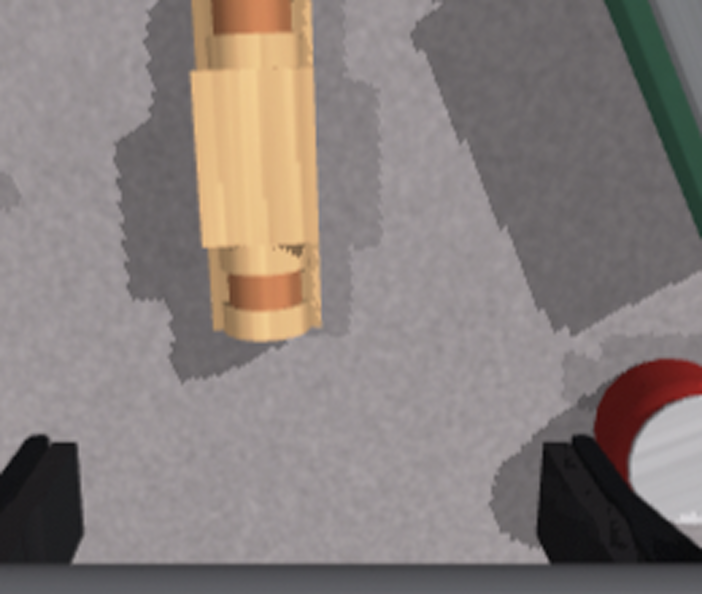

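```bash
python3 - <<'E'
from h import *
import pickle
c=pickle.load(open('w3.pkl','rb'));c2=pickle.load(open('w2.pkl','rb'))
A=cv2.resize(c['color'][55:215,265:345,::-1],None,fx=3.6,fy=3.6,interpolation=cv2.INTER_CUBIC)
B=cv2.resize(c2['color'][110:260,120:210,::-1],None,fx=3.8,fy=3.8,interpolation=cv2.INTER_CUBIC)
B=cv2.resize(c2['color'][110:260,120:210,::-1],None,fx=3.6,fy=3.6,interpolation=cv2.INTER_CUBIC)
h=max(A.shape[0],B.shape[0]);o=np.zeros((h,A.shape[1]+B.shape[1],3),np.uint8);o[:A.shape[0],:A.shape[1]]=A;o[:B.shape[0],A.shape[1]:]=B
print(A.shape,B.shape);cv2.imwrite('pics/lo.png',o)
E
```

```text
(576, 288, 3) (540, 324, 3)
```

View pics/lo.png

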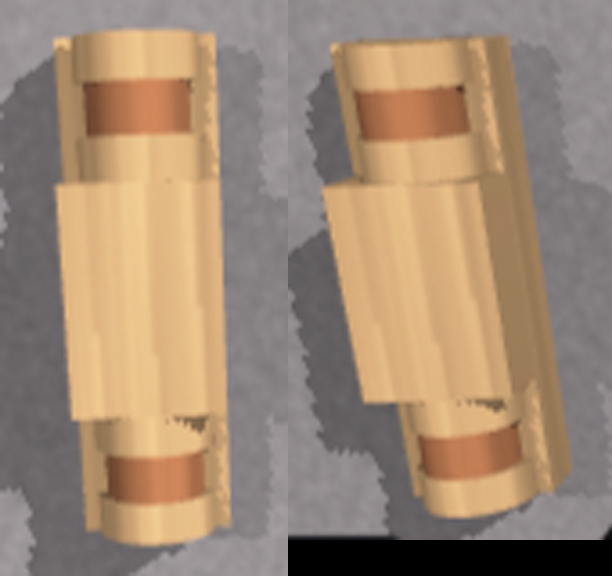

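```bash
python3 - <<'E'
from h import *
import pickle
np.set_printoptions(precision=4,suppress=True)
c=pickle.load(open('w3.pkl','rb'));c2=pickle.load(open('w2.pkl','rb'));d=pickle.load(open('c0.pkl','rb'));T,S=d['top'],d['scene']
A=dict(UL=(57,184),UR=(219,181),LL=(73,419),LR=(226,418));B=dict(UL=(37,187),UR=(191,178),LL=(77,403),LR=(222,401))
P={}
for k in A:
    p,e=tri([ray(c,265+A[k][0]/3.6,55+A[k][1]/3.6),ray(c2,120+B[k][0]/3.6,110+B[k][1]/3.6)]);P[k]=p;print(k,p,e[0])
m=sum(P.values())/4;print('mid',m,'len',np.linalg.norm((P['LL']+P['LR']-P['UL']-P['UR'])/2),'w',np.linalg.norm((P['UR']+P['LR']-P['UL']-P['LL'])/2))
ax=P['LL']+P['LR']-P['UL']-P['UR'];print('angle',np.degrees(np.arctan2(ax[1],ax[0])))
m3=np.mean([onz(c,265+A[k][0]/3.6,55+A[k][1]/3.6,.036) for k in A],0);m2=np.mean([onz(c2,120+B[k][0]/3.6,110+B[k][1]/3.6,.036) for k in A],0)
print('at z=.036',m3,m2)
D1,e1=tri([ray(c2,313.2,84.8),ray(c,512,11)]);D2,e2=tri([ray(c2,366.4,190.4),ray(c,550,128)])
D1b=tri([ray(c2,313.2,84.8),ray(c,512,11),ray(T,276,197.7),ray(S,369,171)]);D2b=tri([ray(c2,366.4,190.4),ray(c,550,128),ray(T,274.3,162),ray(S,399.7,191.3)])
print(D1,e1,D2,e2);print(D1b,D2b)
for cc,a,b in [(c2,(313.2,84.8),(366.4,190.4)),(c,(512,11),(550,128))]:
  a=onz(cc,*a,.091);b=onz(cc,*b,.091);print(a,b,(a+b)/2,np.linalg.norm(a-b),np.degrees(np.arctan2(b[1]-a[1],b[0]-a[0])))
# stylus collar in w3
print('collar w3',onz(c,50,119,.075))
E
```

```text
UL [ 0.5352 -0.1108  0.0348] 0.00010769913033235603
UR [ 0.5507 -0.0704  0.0334] 0.0007367282742982818
LL [ 0.5949 -0.1336  0.0364] 0.00010270645656810853
LR [ 0.6112 -0.0938  0.037 ] 0.0001383996603808771
mid [ 0.573  -0.1021  0.0354] len 0.06441355938173383 w 0.04318685903776435
angle -21.050309451382127
at z=.036 [ 0.5732 -0.1022  0.036 ] [ 0.5729 -0.1018  0.036 ]
[0.5421 0.0897 0.0834] [0.00010885498735597161, 0.00010885498735606884] [0.6424 0.0977 0.0827] [0.00016506612603968472, 0.00016506612603968477]
(array([0.5421, 0.0895, 0.0827]), [0.0002247937288084108, 0.0004945668675572733, 0.002242742125948667, 0.0017199529485384503]) (array([0.6425, 0.0974, 0.0825]), [0.00033421490861738, 0.00048077755097149433, 0.0013309052529775567, 0.0008466872606376478])
[0.5423 0.0898 0.091 ] [0.6401 0.0976 0.091 ] [0.5912 0.0937 0.091 ] 0.0981150720965582 4.526861756834308
[0.5423 0.0857 0.091 ] [0.6395 0.0931 0.091 ] [0.5909 0.0894 0.091 ] 0.09752493685507425 4.357723270730681
collar w3 [ 0.4675 -0.2941  0.075 ]
```

The two views agree: the loose half is at (0.573,-0.102), top z 0.035, axis -21°, 64x43 mm. The press face is centred at (0.592,0.094), axis 4.5°, with the dowels 100.6 mm apart. The stylus is at (0.467,-0.294), with its top at z 0.152. All of these match the text. Moving over the stylus.

```bash
python3 -m inch '{"dp":[[0,-17,-4],[0,-34,-9],[0,-34,-9],[0,-34,-9],[0,-34,-9],[0,-34,-9],[0,-34,-9],[0,-16,-5],[0,0,0],[0,0,0]],"yaw":[0,0,0,0,0,0,0,0,0,0]}' -
python3 - <<'E'
from h import *
import pickle
np.set_printoptions(precision=4,suppress=True)
c=cap('wrist','w4.png');pickle.dump(c,open('w4.pkl','wb'))
im=c['color'].astype(int);m=(im[...,2]-im[...,0]>50);b=blob(im,m,2);print(b)
ys,xs=np.nonzero(m);print(bot.read_state()['position'],bot.read_state()['joint_positions'])
E
```

```text
time_s: 3.63
position: [0.4684, -0.2926, 0.2337]
tcp_rot: [[0.0, 0.39, 0.921], [0.001, 0.921, -0.39], [-1.0, 0.001, -0.0]]
force: [-0.7, 0.6, -0.7]
opening: 0.997
[(801, [321.17, 204.98], [311, 181, 21, 47])]
[ 0.4688 -0.2923  0.2336] [ -43.5686   24.6357   92.5721    0.0703   62.8279 -110.6854]
```

View pics/w4.png

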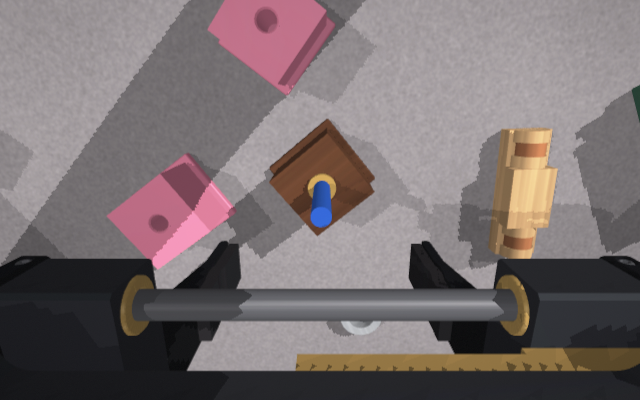

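The stylus is centred between the fingers, with its top at (321,217) and collar at (321,187), in the dark wooden stand. I'll check the offset and measure the stand mouth for later.

```bash
python3 - <<'E'
from h import *
import pickle
np.set_printoptions(precision=4,suppress=True)
c=pickle.load(open('w4.pkl','rb'));c3=pickle.load(open('w3.pkl','rb'));d=pickle.load(open('c0.pkl','rb'));T,S=d['top'],d['scene']
print(onz(c,321,217,.155),onz(c,321.5,186.5,.075))
print(tri([ray(c,321.5,186.5),ray(c3,50,119),ray(S,232,238.7),ray(T,412.3,227.7)]))
E
python3 -m inch '{"dp":[[20,0,0],[25,0,0],[25,0,0],[25,0,0],[18,0,-1],[10,0,-1],[0,0,0],[0,0,0]],"yaw":[0,0,0,0,0,0,0,0]}' -
```

```text
[ 0.467  -0.2947  0.155 ] [ 0.4654 -0.2942  0.075 ]
(array([ 0.4668, -0.2945,  0.0727]), [0.0008223313722214022, 0.0010076979111918252, 0.0011431326446917753, 0.00023757198202649062])
time_s: 4.35
position: [0.467, -0.2925, 0.1106]
tcp_rot: [[-0.0, 0.389, 0.921], [0.001, 0.921, -0.389], [-1.0, 0.0, -0.0]]
force: [-0.2, -1.0, 1.0]
opening: 1.001
```

```bash
python3 -m inch '{"dp":[[0,-2,1],[0,0,0],[0,0,0],[0,0,0],[0,0,0],[0,0,0],[0,0,0],[0,0,0],[0,0,0],[0,0,0]],"yaw":[0,0,0,0,0,0,0,0,0,0]}' 0
```

```text
time_s: 5.18
position: [0.4663, -0.296, 0.1105]
tcp_rot: [[-0.0, 0.391, 0.92], [0.0, 0.92, -0.391], [-1.0, 0.0, -0.0]]
force: [0.5, -0.6, -0.3]
opening: 0.324
```

```bash
python3 -m inch '{"dp":[[0,0,0],[0,0,0],[0,0,0],[0,0,0],[0,0,0]],"yaw":[0,0,0,0,0]}' 0; python3 -c "
from rig import bot
s=bot.read_state();print(s['opening']*87,s['force'],s['position'])"
```

```text
time_s: 5.6
position: [0.4663, -0.2959, 0.1105]
tcp_rot: [[-0.0, 0.391, 0.92], [0.0, 0.92, -0.391], [-1.0, 0.0, -0.0]]
force: [0.4, 0.1, -0.2]
opening: 0.163
14.163291288406304 [ 0.35886576  0.13775791 -0.16869545] [ 0.46632774 -0.29590395  0.11052177]
```

```bash
python3 -m inch '{"dp":[[-8,0,0],[-18,0,0],[-25,0,0],[-25,0,0],[-25,0,0],[-15,0,0],[0,0,0]],"yaw":[0,0,0,0,0,0,0]}' -
python3 - <<'E'
from h import *
import pickle
c=cap('wrist','w5.png');pickle.dump(c,open('w5.pkl','wb'))
c=cap('scene','s5.png');pickle.dump(c,open('s5.pkl','wb'))
E
```

```text
time_s: 6.18
position: [0.4681, -0.2976, 0.2308]
tcp_rot: [[0.006, 0.391, 0.92], [-0.006, 0.92, -0.391], [-1.0, -0.003, 0.008]]
force: [-0.1, -0.2, -0.3]
opening: 0.165
```

View pics/w5.png

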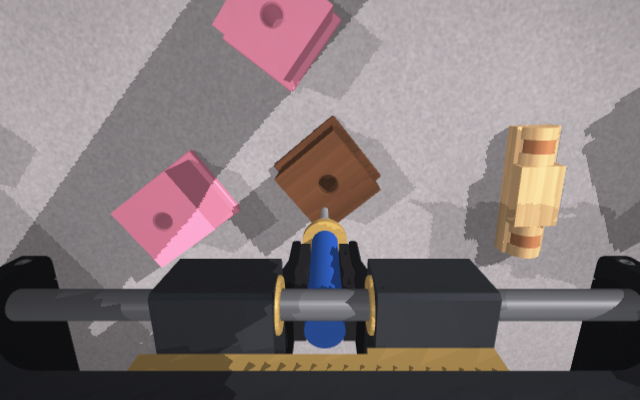

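View pics/s5.png

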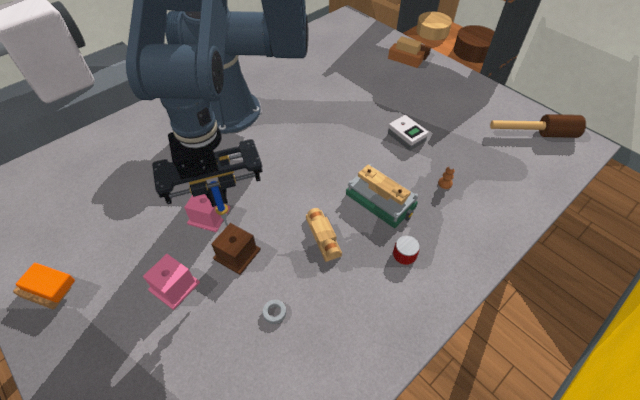

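```bash
python3 - <<'E'
from h import *
import pickle
np.set_printoptions(precision=4,suppress=True)
c=pickle.load(open('w5.pkl','rb'))
s=bot.read_state();p=np.array(s['position']);R=np.array(s['tcp_rot']);print(p,R)
t=onz(c,324,208.5,p[2]-.0955);print('tip rel tool',R.T@(t-p))
im=c['color'];cv2.imwrite('pics/w5c.png',cv2.resize(im[150:260,270:390,::-1],None,fx=5,fy=5,interpolation=cv2.INTER_CUBIC))
g=im[170:198,312:345].astype(int).sum(2);b=blob(g,g<130);print(b)
print('mouth',onz(c,328.3,182.5,.07))
E
```

```text
[ 0.4663 -0.2959  0.227 ] [[ 0.0008  0.391   0.9204]
 [-0.0008  0.9204 -0.391 ]
 [-1.     -0.0005  0.001 ]]
tip rel tool [ 0.0955 -0.0015  0.003 ]
[(108, [14.75, 12.29], [7, 8, 16, 11]), (1, [16.0, 20.0], [16, 20, 1, 1])]
mouth [ 0.4656 -0.2933  0.07  ]
```

View pics/w5c.png

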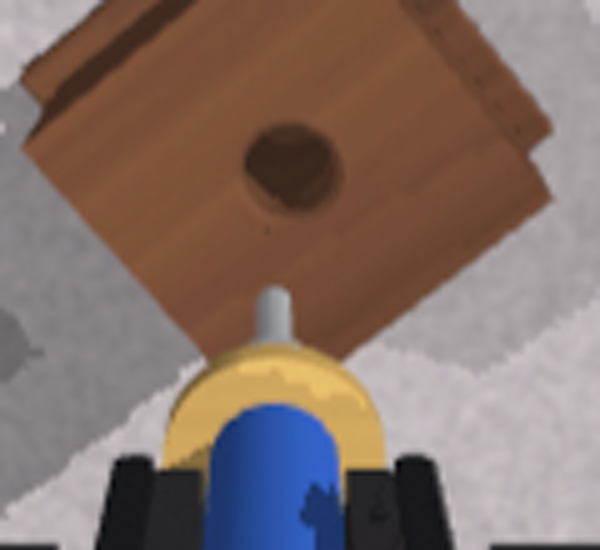

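```bash
python3 -m inch '{"dp":[[0,19,-8],[0,34,-15.6],[0,34,-15.6],[0,34,-15.6],[0,34,-15.6],[0,34,-15.6],[0,34,-15.6],[0,34,-15.6],[0,34,-15.6],[0,34,-15.6],[0,34,-15.6],[0,34,-15.6],[0,34,-15.6],[0,34,-15.6],[0,34,-15.6],[0,34,-15.6],[0,34,-15.6],[0,19,-8],[0,0,0],[0,0,0]],"yaw":[0,0,0,0,0,0,0,0,0,0,0,0,0,0,0,0,0,0,0,0]}' -
```

```text
time_s: 7.95
position: [0.4481, 0.3438, 0.2245]
tcp_rot: [[-0.003, 0.389, 0.921], [-0.002, 0.921, -0.389], [-1.0, -0.003, -0.002]]
force: [0.7, 0.2, -0.1]
opening: 0.165
```

```bash
python3 -m inch '{"dp":[[12,0,0],[20,0,0],[20,0,0],[14,0,0],[7,0,0],[0,0,0],[0,0,0],[0,0,0]],"yaw":[0,0,0,0,0,0,0,0]}' -
python3 - <<'E'
from h import *
import pickle
c=cap('wrist','w6.png');pickle.dump(c,open('w6.pkl','wb'))
print(bot.read_state()['position'])
cv2.imwrite('pics/w6c.png',cv2.resize(c['color'][100:280,240:410,::-1],None,fx=3.3,fy=3.3,interpolation=cv2.INTER_CUBIC))
E
```

```text
time_s: 8.62
position: [0.4502, 0.3432, 0.1542]
tcp_rot: [[0.001, 0.392, 0.92], [0.0, 0.92, -0.392], [-1.0, 0.001, 0.001]]
force: [-1.1, -0.2, 0.6]
opening: 0.168
[0.45026259 0.34348458 0.15447812]
```

View pics/w6c.png

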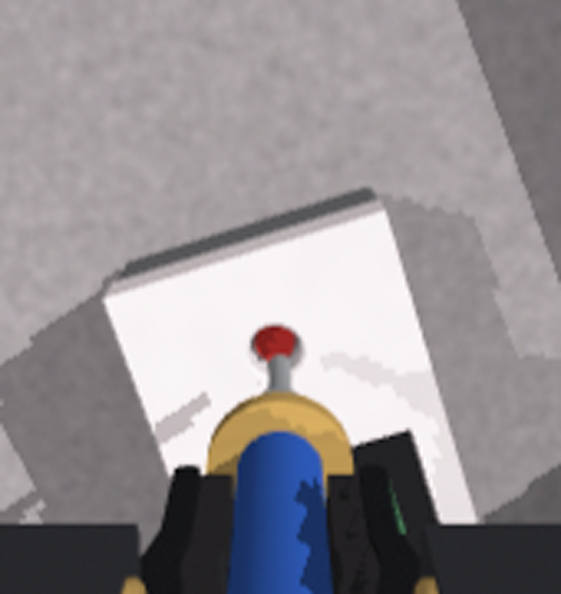

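```bash
python3 - <<'E'
from h import *
import pickle
np.set_printoptions(precision=4,suppress=True)
c=pickle.load(open('w6.pkl','rb'))
s=bot.read_state();p=np.array(s['position']);R=np.array(s['tcp_rot'])
t=onz(c,240+278/3.3,100+357/3.3,p[2]-.0955);w=onz(c,240+275.5/3.3,100+344/3.3,.040);print(t,w,'move in tool',R.T@(w-t))
c5=pickle.load(open('w5.pkl','rb'))
cv2.imwrite('pics/w6d.png',cv2.resize(c['color'][195:230,305:345,::-1],None,fx=14,fy=14,interpolation=cv2.INTER_CUBIC))
E
```

```text
[0.4487 0.3437 0.059 ] [0.4511 0.342  0.04  ] move in tool [ 0.019  -0.0006  0.0028]
```

View pics/w6d.png

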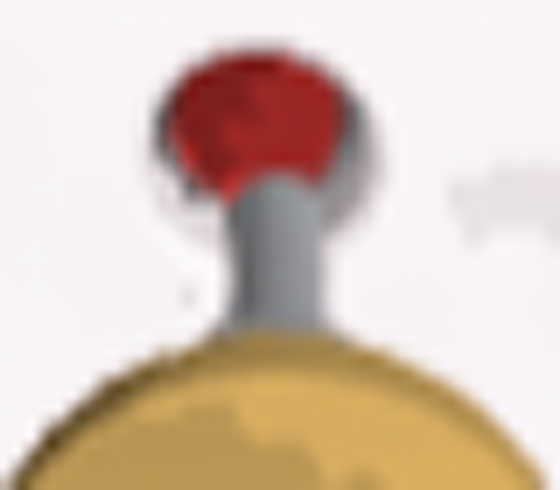

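```bash
python3 - <<'E'
from h import *
import pickle
np.set_printoptions(precision=4,suppress=True)
c=pickle.load(open('w6.pkl','rb'))
s=bot.read_state();p=np.array(s['position']);R=np.array(s['tcp_rot'])
t=onz(c,324.9,210.4,p[2]-.0955);w=onz(c,324.1,205.1,.040);print(t,w,'move in tool',R.T@(w-t),'tip rel',R.T@(t-p))
E
```

```text
[0.4505 0.3435 0.059 ] [0.4519 0.3422 0.04  ] move in tool [ 0.019  -0.0006  0.0018] tip rel [ 0.0955 -0.0001  0.0001]
```

```bash
python3 -m inch '{"dp":[[0,-0.6,1.8],[5,0,0],[6,0,0],[6,0,0],[5,0,0],[3,0,0],[0,0,0]],"yaw":[0,0,0,0,0,0,0]}' -
```

```text
time_s: 9.25
position: [0.4504, 0.3421, 0.1275]
tcp_rot: [[-0.002, 0.391, 0.92], [-0.001, 0.92, -0.391], [-1.0, -0.001, -0.001]]
force: [0.0, 0.1, -1.0]
opening: 0.164
```

```bash
python3 -m inch '{"dp":[[1,0,0],[1,0,0],[0,0,0]],"yaw":[0,0,0]}' -;python3 -m inch '{"dp":[[1,0,0],[1,0,0],[0,0,0]],"yaw":[0,0,0]}' -; python3 -m inch '{"dp":[[1,0,0],[1,0,0],[0,0,0]],"yaw":[0,0,0]}' -
```

```text
time_s: 9.5
position: [0.4508, 0.3423, 0.1267]
tcp_rot: [[-0.0, 0.391, 0.92], [-0.0, 0.92, -0.391], [-1.0, -0.0, -0.0]]
force: [-1.3, 0.4, 1.0]
opening: 0.165
time_s: 9.75
position: [0.4509, 0.3423, 0.1247]
tcp_rot: [[-0.0, 0.391, 0.92], [0.0, 0.92, -0.391], [-1.0, 0.0, -0.0]]
force: [-0.7, -1.0, 2.8]
opening: 0.165
time_s: 10.0
position: [0.451, 0.3423, 0.1232]
tcp_rot: [[0.0, 0.391, 0.92], [0.0, 0.92, -0.391], [-1.0, 0.0, 0.0]]
force: [-1.1, -0.8, 6.9]
opening: 0.162
```

```bash
python3 -m inch '{"dp":[[1,0,0],[0,0,0],[0,0,0]],"yaw":[0,0,0]}' -
python3 - <<'E'
from h import *
c=cap('wrist');s=bot.read_state();print(s['force'],s['position'])
cv2.imwrite('pics/w7.png',cv2.resize(c['color'][150:260,270:390,::-1],None,fx=5,fy=5,interpolation=cv2.INTER_CUBIC))
E
```

```text
time_s: 10.25
position: [0.4511, 0.3424, 0.1229]
tcp_rot: [[0.001, 0.391, 0.92], [0.0, 0.92, -0.391], [-1.0, 0.001, 0.001]]
force: [-2.6, -0.8, 11.3]
opening: 0.164
[-2.68812698 -1.05096833 10.91593997] [0.45113371 0.34239724 0.12295058]
```

View pics/w7.png

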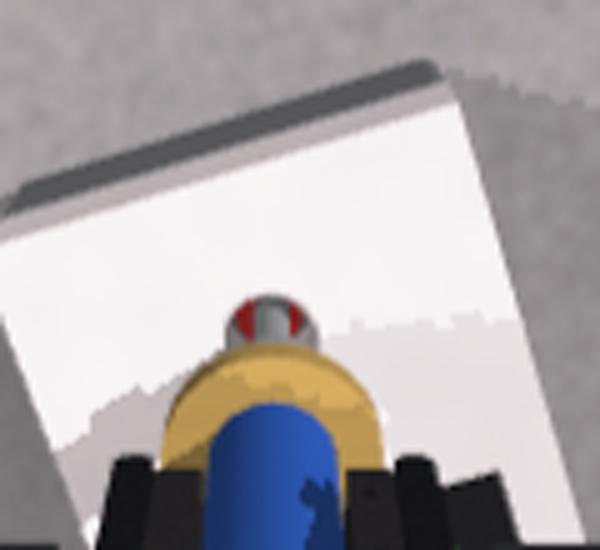

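The wrist crop shows the tip centred inside the well on the red button. The force rose stiffly to 11 N, well past the 4 N spring, and the tip is at about z 0.0275, so the button is fully down. Retracting and carrying the stylus back.

```bash
python3 -m inch '{"dp":[[-6,0,0],[-15,0,0],[-25,0,0],[-25,0,0],[-25,0,0],[-12,0,0],[0,0,0]],"yaw":[0,0,0,0,0,0,0]}' - && python3 -m inch '{"dp":[[0,-17,8],[0,-34,15.4],[0,-34,15.4],[0,-34,15.4],[0,-34,15.4],[0,-34,15.4],[0,-34,15.4],[0,-34,15.4],[0,-34,15.4],[0,-34,15.4],[0,-34,15.4],[0,-34,15.4],[0,-34,15.4],[0,-34,15.4],[0,-34,15.4],[0,-34,15.4],[0,-34,15.4],[0,-18,8],[0,0,0],[0,0,0]],"yaw":[0,0,0,0,0,0,0,0,0,0,0,0,0,0,0,0,0,0,0,0]}' -
python3 - <<'E'
from h import *
import pickle
c=cap('wrist','w8.png');pickle.dump(c,open('w8.pkl','wb'));print(bot.read_state()['position'])
cv2.imwrite('pics/w8c.png',cv2.resize(c['color'][150:260,270:390,::-1],None,fx=5,fy=5,interpolation=cv2.INTER_CUBIC))
E
```

```text
time_s: 10.88
position: [0.4531, 0.3434, 0.2327]
tcp_rot: [[0.007, 0.391, 0.92], [0.004, 0.92, -0.391], [-1.0, 0.006, 0.005]]
force: [0.8, 0.3, -0.1]
opening: 0.164
time_s: 12.55
position: [0.4653, -0.2938, 0.2279]
tcp_rot: [[-0.002, 0.393, 0.919], [0.002, 0.919, -0.393], [-1.0, 0.001, -0.002]]
force: [0.2, 0.8, -1.5]
opening: 0.166
[ 0.46513599 -0.2923434   0.2280619 ]
```

View pics/w8c.png

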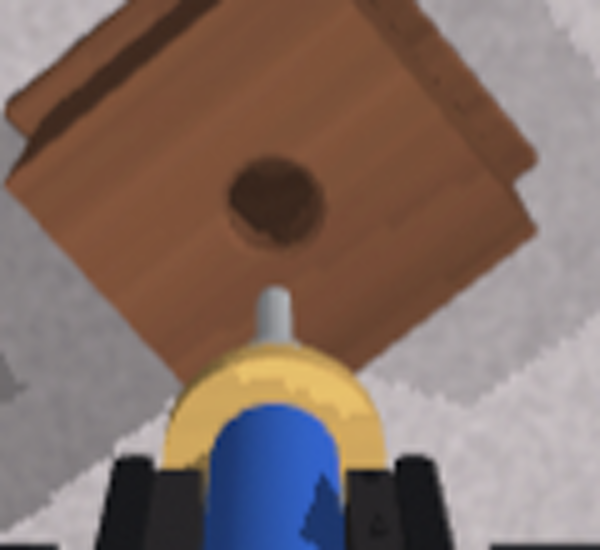

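```bash
python3 - <<'E'
from h import *
import pickle
np.set_printoptions(precision=4,suppress=True)
c=pickle.load(open('w8.pkl','rb'));c5=pickle.load(open('w5.pkl','rb'))
s=bot.read_state();R=np.array(s['tcp_rot']);z=s['position'][2]
w=onz(c,325.2,190.4,.07);t=onz(c,325,210.4,z-.0955);print(w,t,s['position'],'move',R.T@(w-t),'w5 mouth',onz(c5,328.8,183.4,.07))
E
```

```text
[ 0.4666 -0.2935  0.07  ] [ 0.4654 -0.2933  0.1326] [ 0.4651 -0.2923  0.2281] move [0.0626 0.0002 0.0013] w5 mouth [ 0.4665 -0.2932  0.07  ]
```

```bash
python3 -m inch '{"dp":[[15,0,1.3],[20,0,0],[12,0,0],[0,0,0],[0,0,0]],"yaw":[0,0,0,0,0]}' -
python3 - <<'E'
from h import *
import pickle
c=cap('wrist','w9.png');pickle.dump(c,open('w9.pkl','wb'));print(bot.read_state()['position'])
cv2.imwrite('pics/w9c.png',cv2.resize(c['color'][150:260,270:390,::-1],None,fx=5,fy=5,interpolation=cv2.INTER_CUBIC))
E
```

```text
time_s: 13.02
position: [0.4667, -0.2916, 0.1818]
tcp_rot: [[-0.002, 0.389, 0.921], [0.002, 0.921, -0.389], [-1.0, 0.001, -0.003]]
force: [0.3, -0.1, -0.8]
opening: 0.163
[ 0.46733898 -0.29248928  0.18268196]
```

View pics/w9c.png

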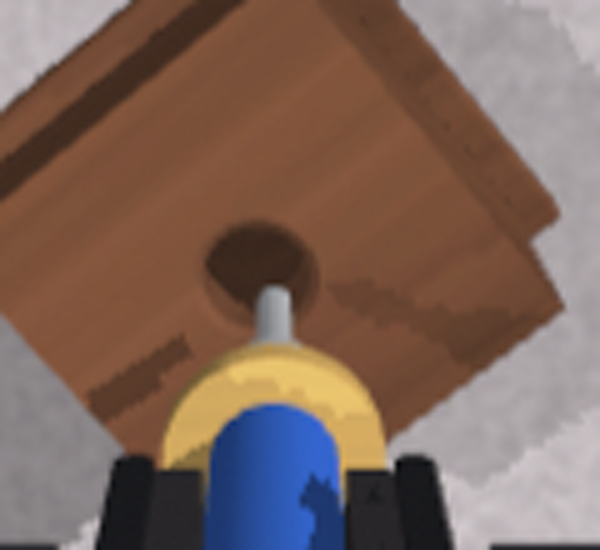

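```bash
python3 - <<'E'
from h import *
import pickle
np.set_printoptions(precision=4,suppress=True)
c=pickle.load(open('w9.pkl','rb'))
s=bot.read_state();R=np.array(s['tcp_rot']);z=s['position'][2]
w=onz(c,322.4,204.6,.07);t=onz(c,325,210.4,z-.0955);print(w,t,'move',R.T@(w-t))
E
python3 -m inch '{"dp":[[0,-1.2,0],[10,0,0],[12,0,0],[12,0,0],[12,0,0],[0,0,0],[0,0,0]],"yaw":[0,0,0,0,0,0,0]}' -
```

```text
[ 0.4666 -0.2933  0.07  ] [ 0.4666 -0.2911  0.0872] move [ 0.0172 -0.002   0.0008]
time_s: 13.65
position: [0.4665, -0.2946, 0.1362]
tcp_rot: [[-0.001, 0.391, 0.92], [0.001, 0.92, -0.391], [-1.0, 0.0, -0.001]]
force: [-0.4, 0.2, -0.2]
opening: 0.165
```

```bash
python3 -m inch '{"dp":[[8,0.6,0],[9,0,0],[6,0,0],[2,0,0],[0,0,0],[0,0,0]],"yaw":[0,0,0,0,0,0]}' -; python3 -m inch '{"dp":[[1,0,0],[0,0,0]],"yaw":[0,0]}' -
```

```text
time_s: 14.15
position: [0.467, -0.2943, 0.1115]
tcp_rot: [[0.0, 0.391, 0.92], [-0.0, 0.92, -0.391], [-1.0, -0.0, 0.0]]
force: [1.1, 0.5, -0.8]
opening: 0.164
time_s: 14.32
position: [0.4671, -0.2944, 0.1107]
tcp_rot: [[0.0, 0.391, 0.92], [-0.0, 0.92, -0.391], [-1.0, -0.0, 0.0]]
force: [1.2, -0.2, 0.1]
opening: 0.164
```

```bash
python3 -m inch '{"dp":[[0.5,0,0],[0,0,0]],"yaw":[0,0]}' - ;python3 -m inch '{"dp":[[0,0,0],[0,0,0],[0,0,0],[0,0,0],[0,0,0],[0,0,0],[0,0,0],[0,0,0]],"yaw":[0,0,0,0,0,0,0,0]}' 70; python3 -m inch '{"dp":[[-10,0,0],[-25,0,0],[-30,0,0],[-30,0,0],[-25,0,0],[0,0,0],[0,0,0]],"yaw":[0,0,0,0,0,0,0]}' 75
python3 - <<'E'
from h import *
import pickle
c=cap('wrist','w10.png');pickle.dump(c,open('w10.pkl','wb'));print(bot.read_state()['position'])
c=cap('scene');a=c['color'][180:300,180:300,::-1]
cv2.imwrite('pics/s10.png',cv2.resize(a,None,fx=4,fy=4,interpolation=cv2.INTER_CUBIC))
E
```

```text
time_s: 14.48
position: [0.4671, -0.2944, 0.1105]
tcp_rot: [[0.0, 0.391, 0.92], [-0.0, 0.92, -0.391], [-1.0, -0.0, 0.001]]
force: [-1.6, 0.5, 1.6]
opening: 0.166
time_s: 15.15
position: [0.467, -0.2943, 0.11]
tcp_rot: [[-0.0, 0.391, 0.92], [-0.0, 0.92, -0.391], [-1.0, -0.0, -0.0]]
force: [0.4, 0.8, -0.9]
opening: 0.687
time_s: 15.73
position: [0.4677, -0.2949, 0.2324]
tcp_rot: [[0.003, 0.391, 0.92], [-0.003, 0.92, -0.391], [-1.0, -0.002, 0.004]]
force: [-0.2, 0.8, -0.7]
opening: 0.863
[ 0.46684046 -0.29410606  0.23072928]
```

View pics/w10.png

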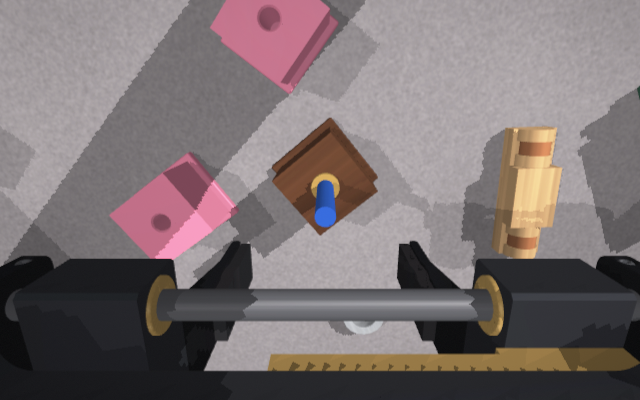

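View pics/s10.png

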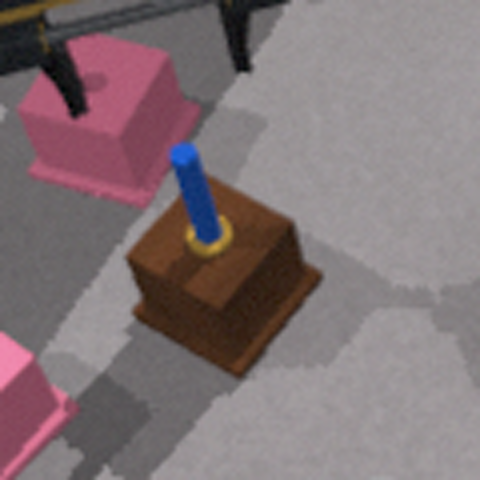

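The stylus stands upright in the dark wooden stand with its collar seated, at wrist (325,187) and in the scene crop. Now to the loose half.

```bash
python3 -m inch '{"dp":[[0,18,2],[0,36,4],[0,36,4],[0,36,4],[0,36,4],[0,36,3],[0,20,2],[0,0,0],[0,0,0]],"yaw":[0,0,0,0,0,0,0,-2,0]}' -
python3 - <<'E'
from h import *
import pickle
c=cap('wrist','w11.png');pickle.dump(c,open('w11.pkl','wb'));print(bot.read_state()['position'],bot.read_state()['tcp_rot'])
cv2.imwrite('pics/w11c.png',cv2.resize(c['color'][90:280,240:410,::-1],None,fx=3.1,fy=3.1,interpolation=cv2.INTER_CUBIC))
E
```

```text
time_s: 16.58
position: [0.5728, -0.1007, 0.2281]
tcp_rot: [[-0.004, 0.355, 0.935], [0.001, 0.935, -0.355], [-1.0, -0.0, -0.004]]
force: [0.2, -0.1, -0.2]
opening: 0.858
[ 0.57254631 -0.10161253  0.22824052] [[-3.69002178e-03  3.57868308e-01  9.33764777e-01]
 [ 1.15630921e-03  9.33772037e-01 -3.57866521e-01]
 [-9.99992523e-01 -2.40814441e-04 -3.85944557e-03]]
```

View pics/w11c.png

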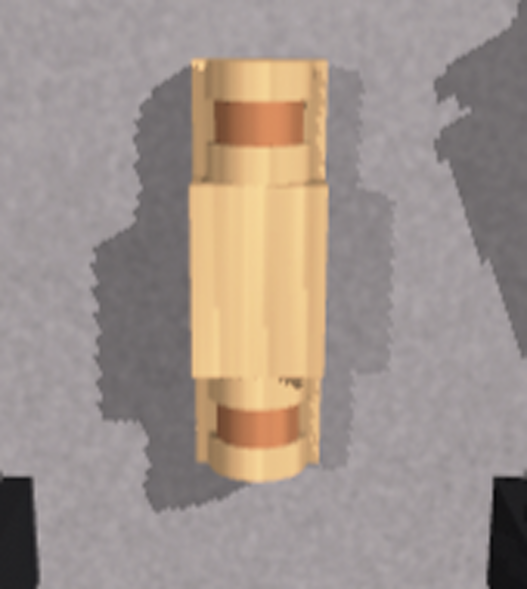

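```bash
python3 - <<'E'
from h import *
import pickle
np.set_printoptions(precision=4,suppress=True)
c=pickle.load(open('w11.pkl','rb'))
s=bot.read_state();R=np.array(s['tcp_rot']);p=np.array(s['position'])
P=np.array([onz(c,240+u/3.1,90+v/3.1,.036) for u,v in [(191,184),(328,184),(192,377),(325.5,377)]])
m=P.mean(0);a=P[2]+P[3]-P[0]-P[1];ang=np.degrees(np.arctan2(a[1],a[0]));print(m,ang,np.linalg.norm(a)/2,np.linalg.norm(P[1]-P[0]),np.linalg.norm(P[3]-P[2]),'tool z ang',np.degrees(np.arctan2(R[1,2],R[0,2])),'move',R.T@(m-p))
E
```

```text
[ 0.5727 -0.1017  0.036 ] -21.09587081294013 0.06438210627658474 0.04343586707775627 0.044620406711349314 tool z ang -20.969392985864495 move [0.1922 0.     0.0009]
```

```bash
python3 -m inch '{"dp":[[20,0,0.9],[30,0,0],[30,0,0],[30,0,0],[30,0,0],[30,0,0],[20,0,0],[10,0,0],[0,0,0],[0,0,0]],"yaw":[0,0,0,0,0,0,0,0,0,0]}' -
```

```text
time_s: 17.47
position: [0.5739, -0.1035, 0.0298]
tcp_rot: [[-0.001, 0.36, 0.933], [0.0, 0.933, -0.36], [-1.0, -0.0, -0.001]]
force: [1.6, 0.0, -0.4]
opening: 0.857
```

```bash
python3 -m inch '{"dp":[[7,1,0],[5.5,0,0],[0,0,0],[0,0,0]],"yaw":[0,0,0,0]}' -;  python3 -m inch '{"dp":[[0,0,0],[0,0,0],[0,0,0],[0,0,0],[0,0,0],[0,0,0],[0,0,0]],"yaw":[0,0,0,0,0,0,0]}' 35
```

```text
time_s: 17.8
position: [0.5748, -0.102, 0.018]
tcp_rot: [[0.001, 0.359, 0.934], [-0.0, 0.934, -0.359], [-1.0, -0.0, 0.001]]
force: [-0.1, 0.0, -0.1]
opening: 0.861
time_s: 18.38
position: [0.5746, -0.1022, 0.0176]
tcp_rot: [[0.0, 0.359, 0.934], [-0.0, 0.934, -0.359], [-1.0, -0.0, 0.0]]
force: [-1.3, -0.2, 0.9]
opening: 0.504
```

```bash
python3 -m inch '{"dp":[[0,0,0],[0,0,0],[0,0,0],[-8,0,0],[-20,0,0],[-30,0,0],[-30,0,0],[-30,0,0],[-20,0,0],[-10,0,0],[0,0,0],[0,0,0]],"yaw":[0,0,0,0,0,0,0,0,0,0,0,0]}' 0
python3 - <<'E'
from h import *
import pickle
c=cap('wrist','w12.png');pickle.dump(c,open('w12.pkl','wb'));print(bot.read_state()['position'],bot.read_state()['tcp_rot'])
E
```

```text
time_s: 19.38
position: [0.574, -0.1017, 0.1652]
tcp_rot: [[-0.001, 0.359, 0.933], [0.0, 0.933, -0.359], [-1.0, 0.0, -0.001]]
force: [0.4, -0.1, -2.7]
opening: 0.5
[ 0.57339765 -0.10151882  0.16421985] [[-2.78900966e-03  3.58765154e-01  9.33423690e-01]
 [ 1.17188797e-03  9.33427852e-01 -3.58763253e-01]
 [-9.99995424e-01  9.32738201e-05 -3.02377186e-03]]
```

View pics/w12.png

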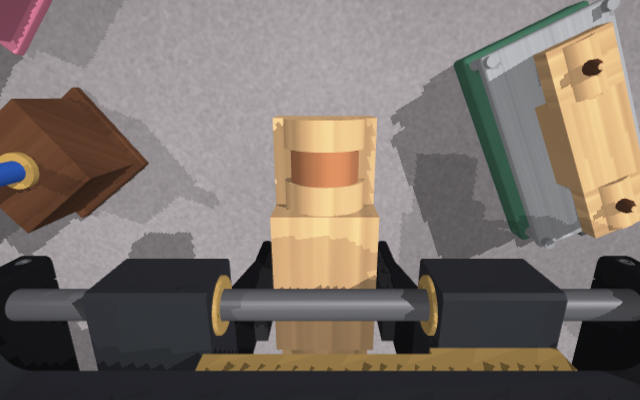

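```bash
python3 - <<'E'
from h import *
import pickle
np.set_printoptions(precision=4,suppress=True)
c=pickle.load(open('w12.pkl','rb'))
cv2.imwrite('pics/w12c.png',cv2.resize(c['color'][100:260,240:410,::-1],None,fx=3.6,fy=3.6,interpolation=cv2.INTER_CUBIC))
cv2.imwrite('pics/w12p.png',cv2.resize(c['color'][0:250,450:640,::-1],None,fx=2.4,fy=2.4,interpolation=cv2.INTER_CUBIC))
P=np.array(c['pose']);print(P)
E
```

```text
[[ 0.3592  0.8928  0.272   0.4987]
 [ 0.9333 -0.3434 -0.1051 -0.0728]
 [-0.0005  0.2916 -0.9565  0.3161]
 [ 0.      0.      0.      1.    ]]
```

View pics/w12c.png

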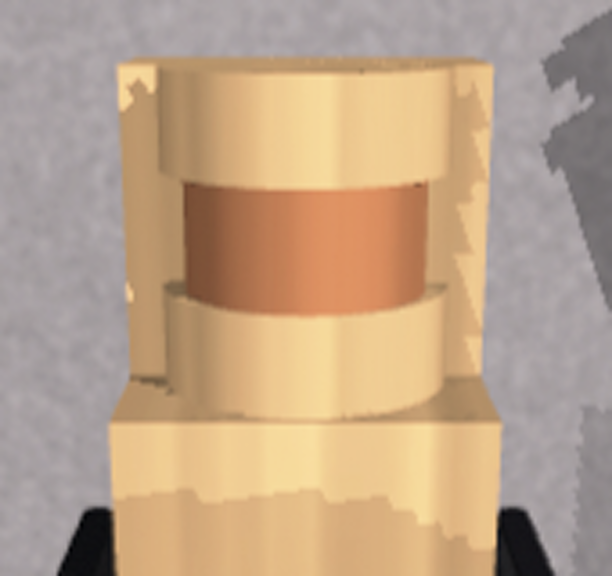

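View pics/w12p.png

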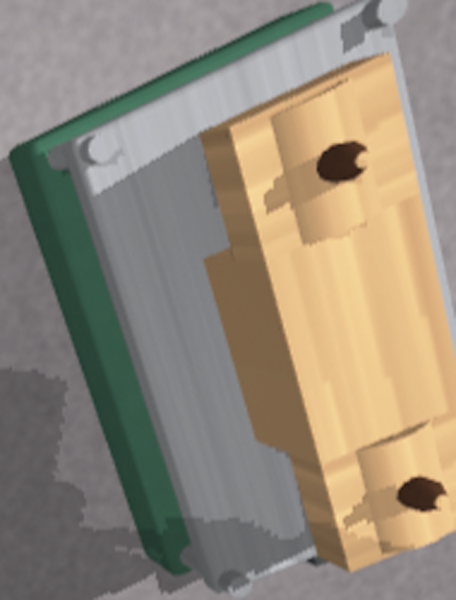

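```bash
python3 - <<'E'
from h import *
import pickle
np.set_printoptions(precision=4,suppress=True)
c=pickle.load(open('w12.pkl','rb'))
P=np.array(c['pose'])
s=bot.read_state();R=np.array(s['tcp_rot']);p=np.array(s['position'])
# tool frame from camera pose for consistency: cam rel tool from w4-type states: cam = TCP -0.081 z, +0.151 up
for zz in [.164+.036-.0176,.165+.036-.0176]:
  a=onz(c,240+110/3.6,100+422/3.6,zz);b=onz(c,240+500/3.6,100+422/3.6,zz);print(a,b,np.linalg.norm(a-b),R.T@((a+b)/2-p),np.degrees(np.arctan2(*(b-a)[[1,0]])))
print('cam rel',R.T@(P[:3,3]-p))
E
```

```text
[ 0.5345 -0.11    0.1824] [ 0.5503 -0.0689  0.1824] 0.043998839392848293 [-0.0181  0.0001 -0.0333] 68.9593451257527
[ 0.5342 -0.1097  0.1834] [ 0.5499 -0.069   0.1834] 0.04366985230917115 [-0.0191  0.0001 -0.0337] 68.95934512575263
cam rel [-0.1517  0.0001 -0.0805]
```

```bash
python3 - <<'E'
from h import *
import pickle
np.set_printoptions(precision=4,suppress=True)
c=pickle.load(open('w12.pkl','rb'));c2=pickle.load(open('w2.pkl','rb'));c3=pickle.load(open('w3.pkl','rb'))
a=onz(c,450+361/2.4,158/2.4,.091);b=onz(c,450+442/2.4,492/2.4,.091);print(a,b,(a+b)/2,np.linalg.norm(a-b),np.degrees(np.arctan2(*(b-a)[[1,0]])))
A=cv2.resize(c2['color'][65:105,293:333,::-1],None,fx=10,fy=10,interpolation=cv2.INTER_CUBIC)
B=cv2.resize(c2['color'][170:210,346:386,::-1],None,fx=10,fy=10,interpolation=cv2.INTER_CUBIC)
cv2.imwrite('pics/dow.png',np.hstack([A,B]))
E
```

```text
[0.5418 0.0888 0.091 ] [0.6392 0.0975 0.091 ] [0.5905 0.0932 0.091 ] 0.09782652819909443 5.083485000306159
```

View pics/dow.png

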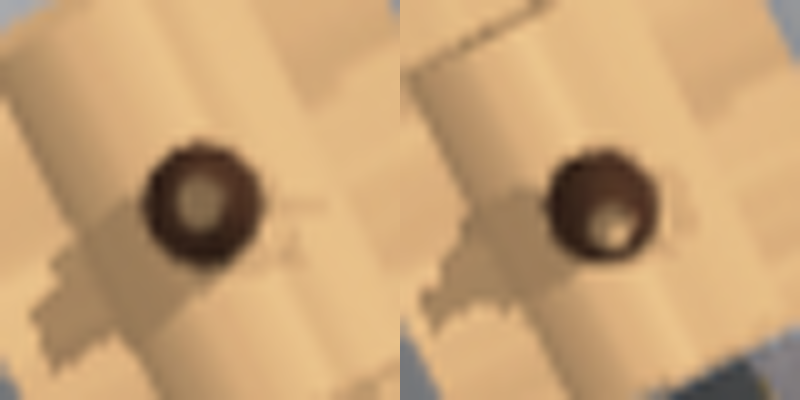

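```bash
python3 - <<'E'
from h import *
import pickle
np.set_printoptions(precision=4,suppress=True)
c=pickle.load(open('w12.pkl','rb'));c2=pickle.load(open('w2.pkl','rb'));c3=pickle.load(open('w3.pkl','rb'))
cv2.imwrite('pics/dow3.png',np.hstack([cv2.resize(c3['color'][0:40,492:532,::-1],None,fx=10,fy=10,interpolation=cv2.INTER_CUBIC),cv2.resize(c3['color'][108:148,530:570,::-1],None,fx=10,fy=10,interpolation=cv2.INTER_CUBIC)]))
for z in (.091,.086):
  a=onz(c2,313.0,85.3,z);b=onz(c2,367.2,192.5,z);print(z,a,b,(a+b)/2,np.linalg.norm(a-b),np.degrees(np.arctan2(*(b-a)[[1,0]])))
E
```

```text
0.091 [0.5426 0.0896 0.091 ] [0.6422 0.0976 0.091 ] [0.5924 0.0936 0.091 ] 0.09988437375781689 4.595782562432486
0.086 [0.5424 0.0895 0.086 ] [0.6437 0.0976 0.086 ] [0.593  0.0935 0.086 ] 0.10158827151956011 4.595782562432483
```

View pics/dow3.png

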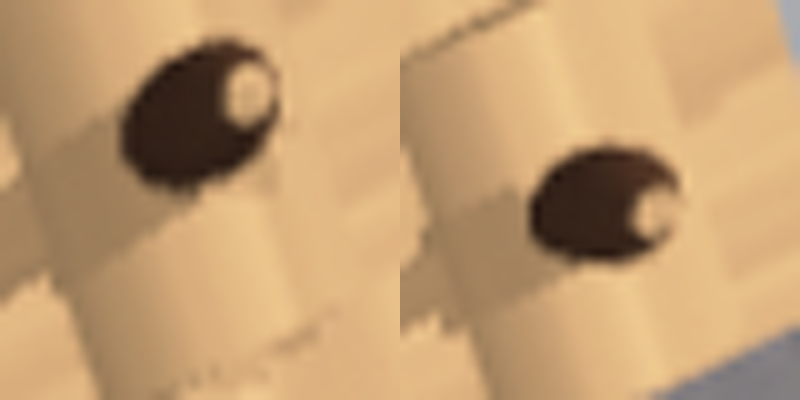

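```bash
python3 - <<'E'
from h import *
import pickle
np.set_printoptions(precision=4,suppress=True)
c=pickle.load(open('w12.pkl','rb'));c2=pickle.load(open('w2.pkl','rb'));c3=pickle.load(open('w3.pkl','rb'))
a=tri([ray(c2,313,85.3),ray(c3,516.3,8.9),ray(c,450+361/2.4,158/2.4)]);b=tri([ray(c2,367.2,192.5),ray(c3,555.2,128.7),ray(c,450+442/2.4,492/2.4)])
print(a,b,(a[0]+b[0])/2,np.linalg.norm(a[0]-b[0]),np.degrees(np.arctan2(*(b[0]-a[0])[[1,0]])))
E
```

```text
(array([0.5422, 0.0896, 0.0898]), [0.00034334648764752497, 9.67809941031653e-05, 0.0002477737237861787]) (array([0.6417, 0.0981, 0.0895]), [0.001012416549872223, 0.0006155698466833253, 0.0016188647080168695]) [0.592  0.0938 0.0897] 0.0998424758406182 4.85830775119585
```

```bash
python3 -m inch '{"dp":[[0,18,-5],[0,36,-10],[0,36,-10],[0,36,-10],[0,36,-10],[0,27.8,-6.6],[0,0,0],[0,0,0],[0,0,0],[0,0,0],[0,0,0],[0,0,0]],"yaw":[0,0,0,0,0,0,-6.4,-6.5,-6.4,-6.4,0,0]}' 0
python3 - <<'E'
from h import *
import pickle
np.set_printoptions(precision=4,suppress=True)
c=cap('wrist','w13.png');pickle.dump(c,open('w13.pkl','wb'));s=bot.read_state();print(np.array(s['position']),np.array(s['tcp_rot']))
R=np.array(s['tcp_rot']);p=np.array(s['position']);print('ang',np.degrees(np.arctan2(R[1,2],R[0,2])),R.T@(np.array([.5936,.0939,.1])-p))
c=cap('scene');pickle.dump(c,open('s13.pkl','wb'));cv2.imwrite('pics/s13.png',cv2.resize(c['color'][100:260,300:460,::-1],None,fx=3.7,fy=3.7,interpolation=cv2.INTER_CUBIC))
E
```

```text
time_s: 20.43
position: [0.5933, 0.0937, 0.1635]
tcp_rot: [[-0.004, -0.079, 0.997], [0.0, 0.997, 0.079], [-1.0, 0.001, -0.004]]
force: [0.1, 0.2, -3.0]
opening: 0.503
[0.5936 0.0936 0.1639] [[-0.0032 -0.0787  0.9969]
 [ 0.0002  0.9969  0.0787]
 [-1.      0.0004 -0.0032]]
ang 4.514590288615403 [0.0639 0.0002 0.0002]
```

View pics/w13.png

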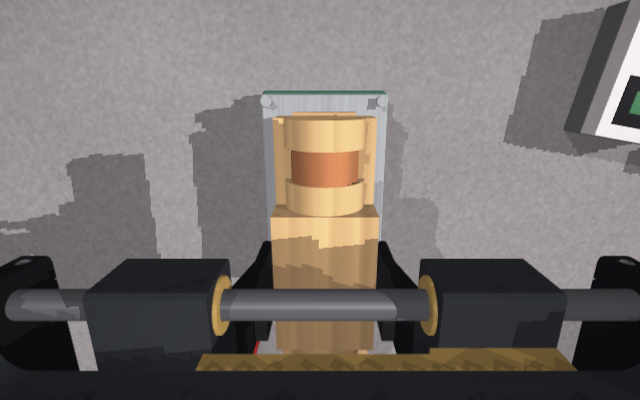

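View pics/s13.png

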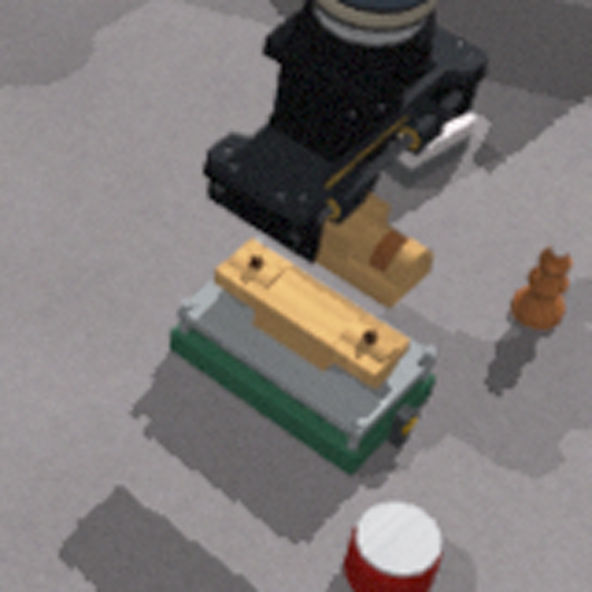

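```bash
python3 -m inch '{"dp":[[12,0,0],[16,0,0],[12,0,0],[5,0,0],[0,0,0],[0,0,0]],"yaw":[0,0,0,0,0,0]}' 0
python3 - <<'E'
from h import *
import pickle
np.set_printoptions(precision=4,suppress=True)
s=bot.read_state();R=np.array(s['tcp_rot']);p=np.array(s['position']);print('ang',np.degrees(np.arctan2(R[1,2],R[0,2])),R.T@(np.array([.5936,.0939,.1])-p),s['force'])
c=cap('scene');cv2.imwrite('pics/s14.png',cv2.resize(c['color'][140:240,330:440,::-1],None,fx=5.5,fy=5.5,interpolation=cv2.INTER_CUBIC))
E
```

```text
time_s: 21.03
position: [0.5944, 0.0936, 0.1203]
tcp_rot: [[-0.001, -0.081, 0.997], [0.0, 0.997, 0.081], [-1.0, 0.0, -0.001]]
force: [-0.4, -0.2, -2.1]
opening: 0.508
ang 4.648330200983774 [ 0.0203  0.0004 -0.0008] [-0.3997 -0.1759 -2.0896]
```

View pics/s14.png

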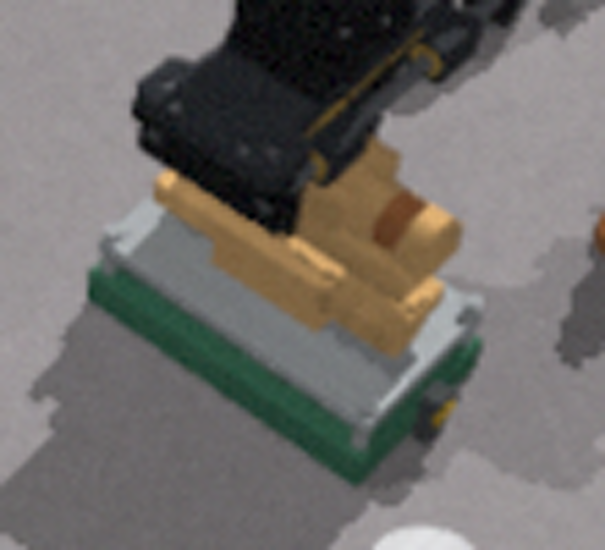

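Aligned above the dowels. Lowering slowly while watching the force.

```bash
python3 -m inch '{"dp":[[3,0,-0.6],[3,0,0],[3,0,0],[2,0,0],[0,0,0]],"yaw":[0,0,0,0,0]}' 0; python3 -m inch '{"dp":[[2,0,0],[2,0,0],[0,0,0]],"yaw":[0,0,0]}' 0
```

```text
time_s: 21.5
position: [0.5935, 0.0936, 0.1091]
tcp_rot: [[-0.001, -0.082, 0.997], [0.0, 0.997, 0.082], [-1.0, 0.0, -0.001]]
force: [0.3, -0.1, -3.0]
opening: 0.504
time_s: 21.75
position: [0.5937, 0.0936, 0.1052]
tcp_rot: [[-0.001, -0.082, 0.997], [0.0, 0.997, 0.082], [-1.0, 0.0, -0.001]]
force: [0.6, -0.2, -1.9]
opening: 0.503
```

```bash
python3 -m inch '{"dp":[[2,0,0],[2,0,0],[0,0,0]],"yaw":[0,0,0]}' 0; python3 -m inch '{"dp":[[2,0,0],[1.5,0,0],[0,0,0]],"yaw":[0,0,0]}' 0
```

```text
time_s: 22.0
position: [0.5936, 0.0936, 0.1011]
tcp_rot: [[-0.001, -0.082, 0.997], [0.0, 0.997, 0.082], [-1.0, 0.0, -0.001]]
force: [-0.7, -0.2, -3.0]
opening: 0.504
time_s: 22.25
position: [0.5937, 0.0936, 0.0977]
tcp_rot: [[-0.001, -0.082, 0.997], [0.0, 0.997, 0.082], [-1.0, 0.0, -0.001]]
force: [-0.9, -0.6, -2.5]
opening: 0.503
```

Dowels are entering the holes with no resistance. Continuing to contact and then compression.

```bash
python3 -m inch '{"dp":[[1,0,0],[1,0,0],[0,0,0]],"yaw":[0,0,0]}' 0; python3 -m inch '{"dp":[[1,0,0],[1,0,0],[0,0,0]],"yaw":[0,0,0]}' 0;  python3 -m inch '{"dp":[[1,0,0],[1,0,0],[0,0,0]],"yaw":[0,0,0]}' 0
```

```text
time_s: 22.5
position: [0.5938, 0.0936, 0.0959]
tcp_rot: [[-0.0, -0.082, 0.997], [-0.0, 0.997, 0.082], [-1.0, 0.0, -0.0]]
force: [0.2, -0.2, -3.1]
opening: 0.504
time_s: 22.75
position: [0.5939, 0.0936, 0.0944]
tcp_rot: [[0.0, -0.082, 0.997], [-0.0, 0.997, 0.082], [-1.0, -0.0, 0.0]]
force: [-1.2, -0.2, 1.0]
opening: 0.503
time_s: 23.0
position: [0.594, 0.0936, 0.0924]
tcp_rot: [[0.0, -0.082, 0.997], [-0.0, 0.997, 0.082], [-1.0, -0.0, 0.0]]
force: [-0.8, 0.8, 3.6]
opening: 0.504
```

```bash
python3 -m inch '{"dp":[[1,0,0],[1,0,0],[1,0,0],[0,0,0],[0,0,0]],"yaw":[0,0,0,0,0]}' 0; python3 - <<'E'
from h import *
import pickle
np.set_printoptions(precision=4,suppress=True)
for i in range(3):
  c=cap('scene');s=bot.read_state();print(s['time_s'],np.array(s['position']),np.array(s['force']),s['opening']*87)
pickle.dump(c,open('s15.pkl','wb'))
cv2.imwrite('pics/s15.png',cv2.resize(c['color'][140:240,330:440,::-1],None,fx=5.5,fy=5.5,interpolation=cv2.INTER_CUBIC))
c=cap('wrist','w15.png');pickle.dump(c,open('w15.pkl','wb'))
E
```

```text
time_s: 23.42
position: [0.594, 0.0936, 0.0899]
tcp_rot: [[0.0, -0.082, 0.997], [-0.0, 0.997, 0.082], [-1.0, -0.0, 0.0]]
force: [-2.8, -0.5, 8.2]
opening: 0.501
23.4667 [0.594  0.0936 0.0899] [-2.5111 -0.348   6.8691] 43.968730027683485
23.5167 [0.5939 0.0936 0.0899] [-3.4445 -0.3588  7.8431] 43.89516952978698
23.5667 [0.594  0.0936 0.0899] [-2.5326 -0.0295  7.7663] 43.700960803205106
```

View pics/s15.png

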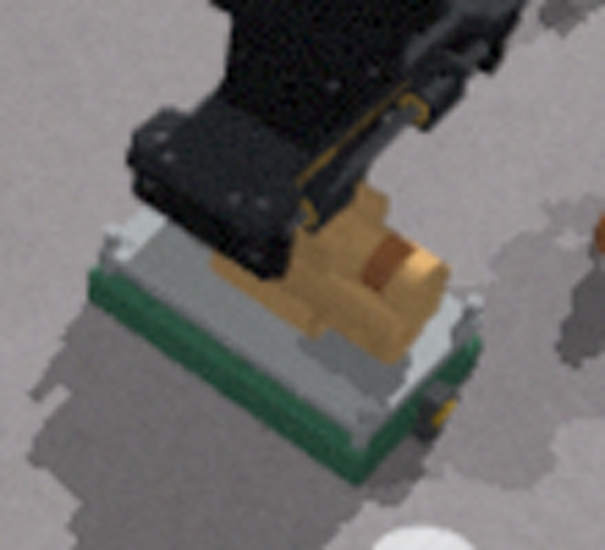

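View pics/w15.png

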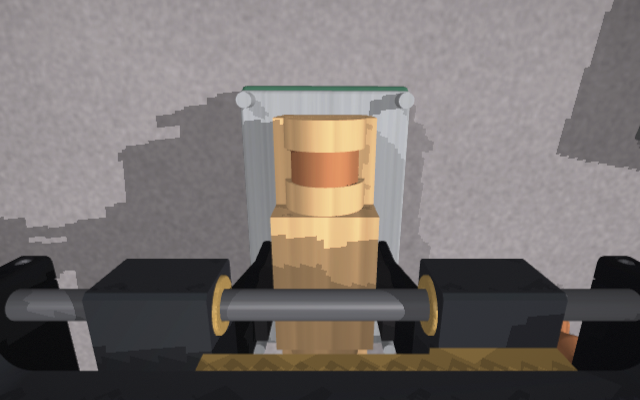

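```bash
python3 -m inch '{"dp":[[0.5,0,-0.3],[0,0,0],[0,0,0],[0,0,0]],"yaw":[0,0,0,0]}' 0; python3 - <<'E'
from h import *
import pickle
np.set_printoptions(precision=4,suppress=True)
F=[];Z=[]
for i in range(6):
  c=cap('scene');s=bot.read_state();F.append(s['force']);Z.append(s['position'][2])
print(np.mean(F,0),np.mean(Z),s['time_s'],s['opening']*87)
a=pickle.load(open('s13.pkl','rb'))['color'];b=c['color']
# vertical shift of the table edge (steel plate top, +x end corner region) between before and now
o=np.vstack([cv2.resize(x[165:230,340:425,::-1],None,fx=7,fy=4.5,interpolation=cv2.INTER_CUBIC) for x in (a,b)])
cv2.imwrite('pics/cmp.png',o)
for p in ([.5923,.0938,.05],):
  q=proj(c,p);r=proj(c,np.array(p)-[0,0,.006]);print('expected px shift for 6mm',r-q)
E
```

```text
time_s: 23.95
position: [0.5939, 0.0936, 0.0896]
tcp_rot: [[0.001, -0.082, 0.997], [-0.0, 0.997, 0.082], [-1.0, -0.0, 0.001]]
force: [-2.5, -0.2, 7.9]
opening: 0.506
[-2.3708 -0.1259  8.2097] 0.0896269178339993 24.25 43.8998422084787
expected px shift for 6mm [-0.2704  1.4391]
```

View pics/cmp.png

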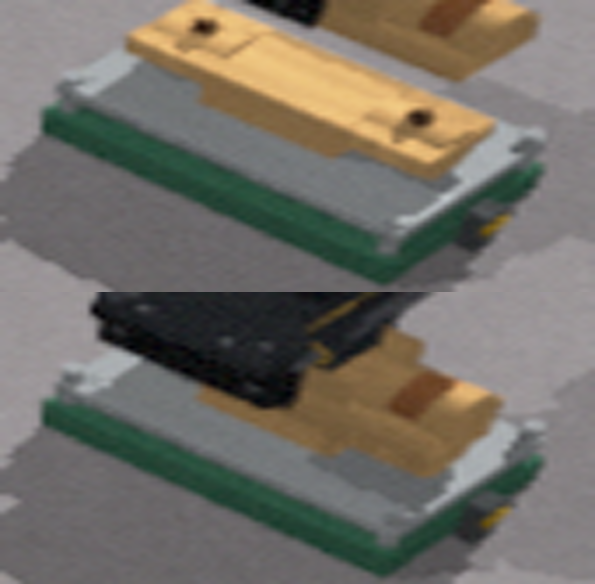

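```bash
python3 -m inch '{"dp":[[0.3,0,0],[0,0,0],[0,0,0],[0,0,0]],"yaw":[0,0,0,0]}' 0; python3 - <<'E'
from h import *
np.set_printoptions(precision=4,suppress=True)
F=[];Z=[]
for i in range(6):
  c=cap('scene' if i else 'top','fin%d.png'%i);s=bot.read_state();F.append(s['force']);Z.append(s['position'][2])
print(np.mean(F,0),np.mean(Z),s['time_s'],s['opening']*87)
E
```

```text
time_s: 24.58
position: [0.594, 0.0936, 0.0894]
tcp_rot: [[0.001, -0.082, 0.997], [-0.0, 0.997, 0.082], [-1.0, -0.0, 0.001]]
force: [-3.0, 0.6, 7.8]
opening: 0.503
[-2.7017 -0.0663  8.5366] 0.08938285194668404 24.8833 43.84779541436304
```

View pics/fin5.png

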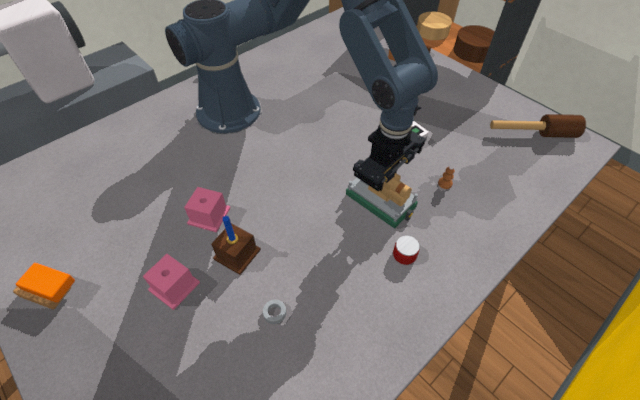

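The scene shows the stylus home at (230,232), and the tin, finial and collar where they were. The pair is pressed flush and the push reads about 10.7 N with the half's weight, which corresponds to about 5.8–6 mm of travel. Handing in.

```bash
python3 -c "
from rig import bot
print(bot.hand_in())"
```

```text
the job is handed in; nothing more can be done
None
```

I did all the steps in the order asked and handed in at about 25 s, still holding the pair pressed. No verdict was reported.

- **Zero button:** I pushed it with the stylus tip until the force rose stiffly to 11 N, against about 4 N for the spring alone. The tip was then at about 27.5 mm height, where 28 mm is fully down.
- **Stylus:** It is back in the dark wooden stand, upright with its collar resting on top. I checked this in the wrist and scene pictures.
- **Loose half:** It slid over both dowels without resistance, and the last pictures show it flush.
- **Press:** The push averaged 8.5 N, or about 10.7 N with the half's weight, which gives about 5.8 mm of travel. The drop since first contact gives about 5.9 mm. The camera shows the table has sunk, but 6 mm is only about 1.5 pixels there, so it cannot confirm the amount.
- **Left alone:** The wax tin, finial and collar were not touched.

One oddity: about 2.7 N of sideways force along x stayed on the tool while pressing, probably dowel friction. I left it as it was.

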